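Count out two check balls on the tilting board

ROBOT

A 6-joint arm with a two-finger parallel gripper is mounted at the origin on the work surface. World frame = base frame: x ahead of the robot, y to its left, z up, the work surface at z = 0. Lengths are in m, angles in rad, forces in N, time in s.
With the tool pointing down it reaches from about 0.425 to 0.95 m from the base axis. Payload 14.7 kg.
Tool frame: the origin (TCP) lies midway between the tips of the shut fingers; the grasp point (between the pads) lies 19 mm behind it (r.pinch_z is the distance from the TCP to the grasp point, in m); y points along the fingers, z is the direction in which the jaws open and shut, and the axes are right-handed (so a half turn about y gives the same grasp; the last joint's range is limited). The gripper opens to 85 mm and grips with 20 to 120 N. Pads are 22 mm wide; open, the fingers measure 114 mm over their backs; the gripper's body (76 mm by 85 mm) begins 54 mm behind the grasp point. The pads swing forward as they close: fully open they stand 13 mm farther back than shut.
Start: joints at [-1.151, 0.48, 1.596, -0, 1.065, -0.047], TCP at [0.293, -0.58, 0.231] pointing down, gripper open.
Joint ranges: [-2.75, 2.75], [-0.82, 2.05], [0.23, 2.67], [-1.56, 4.7], [0.09, 2.69], [-2.92, 2.92]. Speed limits (rad/s): [1.89, 1.89, 2.39, 3.01, 3.01, 3.01].

INTERFACE

Orientations are given as a unit quaternion [w, x, y, z].
In Python, from rig import r gives the robot as it stands. The module is installed in compiled form; this text tells all that it offers.
- The arm moves only by the tool apply_moves, never from a script. Its argument "series" is a list of rows, each a list of 3 entries, a list of its own where there are three numbers: the shift along the tool's x, y, z in mm, then the turn about the tool's y in degrees, then the finger opening in mm, from 0 to 85.4. In form: [[[dx, dy, dz], turn, jaw], ...]. A call has 1 to 12 rows; each row is the pose to reach, as a shift and turn from the pose commanded when the call began, along the tool's axes at that moment; what a row does not reach only later rows make up. A row lasts 1/8 s, in which the tool goes at most 62.5 mm and 10.7 degrees, less where a joint would pass 70% of its speed; a pose out of reach is approached as far as the arm can. A call with a gripper value outside its range is refused whole. The fingers move at their own pace and stop on an object; "squeeze" is the grip in N (left out, the last holds). Time passes only in rows, so rows that repeat a pose let the fingers close. It gives the time, the measured TCP pose, the force and the opening at its end, in the units of the state.
- r.observe(): the state, without advancing time (a new reading comes with each control period).
- r.get_image(name): name is "side" or "top"; returns the picture (384x512x3 uint8, red, green, blue); there is no depth.
- r.camera_model(name): a dict with "fx", "fy", "cx", "cy" (pixels), "xyz" and "attitude" of the camera in the world. Camera axes: x right, y down, z forward; pixel columns grow to the right and rows downward; lengths in m; the calibration is good to about 2 mm. A picture is of the moment at which its call begins. camera_model takes no time and is no camera call.
- r.hand_in(): hands the job in, once; it reports no verdict.
The state is a dict: "time_s": time; "q": joint angles; "joint_velocities": joint speeds; "joint_efforts": joint torques, N m; "position": TCP position; "orientation": TCP orientation; "contact_force": force on the tool from outside, world axes, zero at the start; "wrist_torque": the same for the moment, N m; "gripper_width": finger opening in m.
Only numpy, scipy, OpenCV 4.12 (cv2) and the standard library are available. Lean on these libraries where they do the work, as an engineer would, in place of code of your own. Each camera call takes 0.05 s, during which the arm holds its last target. There are 200 camera calls.

TASK

Count out two check balls for the cylinder head on the two-lane counting board, the narrow one of the two boards. Lift its bar handle so that all three balls run to the far end and one drops into each pocket, then lower the board gently all the way back to rest, so that the two balls stay in their pockets and the spare ball rolls back into the channel at the handle end, and let go.

Things in the scene. Friction and masses are not known exactly. Their poses are not given: they have to be found in the camera images.
- counting_board: narrow two-lane board: aluminium tray, black floor, tilting on a fixed stand (not the wider three-lane one). Origin on the hinge axis, mid-width, 60 mm above the table; x along the lanes from handle to pockets, y along the hinge, z up from the board. At rest on its stop the handle end is low, z 0.14 rad off vertical; lifting turns it about +y up to 0.55 rad from rest. Let go, it falls back: about 0.35 kg.
- board_bar (a point): centre of the board's handle, at x -195, y 0, z +40 mm in the board's frame, with the board's axes: a round steel bar along y, 14 mm thick, 88 mm long, on arms at y +-40 mm, 72 mm above the table at rest, 55 mm clear of the tray's end wall; taken from above. A light grip (25 N) lets the bar turn in the fingers as it rises on its arc. Under 5 N lifts it.
- ball_a: one of three alike steel balls, 18 mm in diameter, 24 g, origin at the centre, starting in the board's channel. Board frame: floor at z +14 mm, 62 mm wide between walls 18 mm high; end walls at x -130 and +60 mm; the channel is the undivided part x -130 to -75 mm at the handle end, with three seats at y -20, 0, +20.
- ball_b: one of three alike steel balls, 18 mm in diameter, 24 g, origin at the centre, starting in the board's channel. From x -75 mm a rib divides the board into two lanes (centres y +-15.5 mm), each ending in one pocket, a 15.5 mm gap in the floor centred at x +48 mm, where a ball sits about 5 mm deep and stays at rest tilt.
- ball_c: one of three alike steel balls, 18 mm in diameter, 24 g, origin at the centre, starting in the board's channel. With the handle turned 0.4 rad up from rest the balls run down within 2 s; one fills each pocket and the spare waits behind, then runs back within 1 s of lowering.

How it is judged:
By the outcome, as a careful person would: the job done as asked, in the order asked, and still so for the second after the job is handed in, with the robot touching nothing.
It also fails if it takes over 48 s, if anything falls off the work surface, if the arm or the gripper's body presses on something with over 40 N, if the wrist force passes 120 N, or if a joint passes its speed limit or range.

## Working session

There is one attempt and no reset: what is moved stays moved. The work goes in short steps, Python scripts to look and compute and a tool call to move; the robot and the scene stay as the last step left them, time stands still between calls to the robot, and variables do not carry over. Pictures are saved under pics/ and viewed, about 8 in all and at most 12, crops included, and the job is handed in when it is done.

Besides the shell and the picture viewer there is one more tool, called after "Request:" by a JSON object that holds its "fn" and its "kwargs". apply_moves: Moves the arm, as the interface text tells. Its arguments: {"type":"object","properties":{"series":{"type":"array","items":{"type":"array"}},"squeeze":{"type":"number"}},"required":["series"]}

```bash
mkdir -p pics
python3 - <<'E'
from rig import r
import cv2
s=r.observe(); print(s); print(r.pinch_z)
for n in("top","side"):
    print(n,r.camera_model(n)); cv2.imwrite(f"pics/{n}0.png",r.get_image(n)[:,:,::-1])
E
```

```text
{'time_s': 0.0, 'q': array([-1.15060771e+00,  4.80828043e-01,  1.59689304e+00, -2.57126593e-05,
        1.06507529e+00, -4.65889368e-02]), 'joint_velocities': array([-0.00118186,  0.00109048,  0.00188286, -0.0006348 ,  0.00148255,
        0.00020554]), 'joint_efforts': array([-5.59767766e-03, -9.50671434e+01, -4.30180478e+01, -2.75253897e-04,
        1.20474474e-02,  2.86931098e-06]), 'position': array([ 0.29235466, -0.58007533,  0.2306677 ]), 'orientation': array([ 0.16345406, -0.16362776,  0.68835143, -0.68751803]), 'contact_force': array([ 0.73594868, -0.47272171,  0.07023984]), 'wrist_torque': array([-0.00850344,  0.01997109, -0.00390544]), 'gripper_width': 0.08533540301236432}
0.0187
top {'fx': 484.0576329596173, 'fy': 484.0576329596173, 'cx': 264.03225470441237, 'cy': 191.37698265958528, 'xyz': array([ 0.44307653, -0.04738254,  1.08627774]), 'attitude': array([-0.0722382 ,  0.70512008, -0.70391308,  0.04575699])}
side {'fx': 449.6365283697329, 'fy': 449.6365283697329, 'cx': 255.5255632185802, 'cy': 190.50923672814312, 'xyz': array([0.45714283, 0.45393593, 0.7255016 ]), 'attitude': array([ 0.0484411 , -0.14944935,  0.93144608, -0.32821724])}
```

View pics/top0.png

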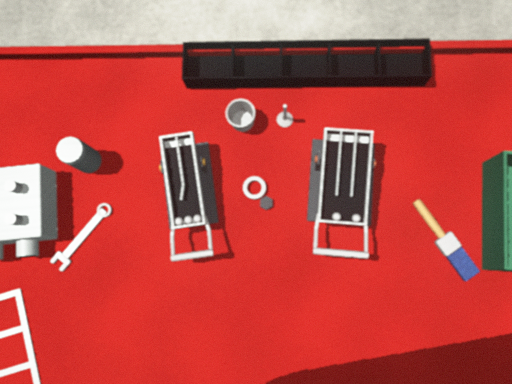

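View pics/side0.png

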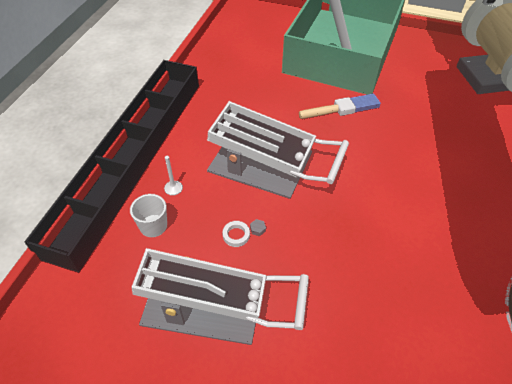

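Top view: the narrow board, with one rib and three balls, is at left. Its bar runs from about (171,258) to (213,255), and the pockets are at about row 138. The side view shows its bar at about (303,300).

```bash
cat > h.py <<'E'
from rig import r
import numpy as np
from scipy.spatial.transform import Rotation as R
def rot(q): return R.from_quat(np.roll(q,-1)).as_matrix()
def cast(n,uv,z):
    c=r.camera_model(n); d=rot(c["attitude"])@np.array([(uv[0]-c["cx"])/c["fx"],(uv[1]-c["cy"])/c["fy"],1])
    return c["xyz"]+d*(z-c["xyz"][2])/d[2]
def proj(n,p):
    c=r.camera_model(n); v=rot(c["attitude"]).T@(np.array(p)-c["xyz"]); return np.array([c["fx"]*v[0]/v[2]+c["cx"],c["fy"]*v[1]/v[2]+c["cy"]])
E
python3 - <<'E'
from h import *
import cv2
np.set_printoptions(precision=4,suppress=True)
for n,(x0,x1,y0,y1) in {"top":(162,222,244,268),"side":(294,312,268,334)}.items():
    im=cv2.imread(f"pics/{n}0.png"); m=(im.min(2)>110).astype(np.uint8)
    m=m[y0:y1,x0:x1]
    if n=="top":
        # drop arms: keep columns' lowest run
        pts=np.array([(x+x0,y+y0) for y,x in np.argwhere(m) if y+y0>252-0.0+0])
    else: pts=np.array([(x+x0,y+y0) for y,x in np.argwhere(m)])
    rect=cv2.minAreaRect(pts.astype(np.float32)); b=cv2.boxPoints(rect); print(n,rect,b.tolist())
    c=cast(n,rect[0],.072 if n=="top" else .072); print("centre",c)
    W=[cast(n,p,.072) for p in b]; print(np.array(W)); 
    print([np.linalg.norm(W[i]-W[(i+1)%4]) for i in range(2)])
print(rot(r.observe()["orientation"]))
im=cv2.imread("pics/top0.png")[115:275,140:240]; cv2.imwrite("pics/c1.png",cv2.resize(im,None,fx=3.7,fy=3.7,interpolation=cv2.INTER_CUBIC))
for p in [(176,135.5),(174,222),(190,221),(204,218)]: print(p,cast("top",p,.07))
E
```

```text
top ((191.5, 257.0), (8.0, 43.0), 90.0) [[170.0, 253.0], [213.0, 253.0], [213.0, 261.0], [170.0, 261.0]]
centre [0.4753 0.1422 0.072 ]
[[0.4834 0.1878 0.072 ]
 [0.4837 0.0973 0.072 ]
 [0.4672 0.0969 0.072 ]
 [0.4668 0.1872 0.072 ]]
[np.float64(0.09057668429597261), np.float64(0.016556435087773165)]
side ((301.0, 301.5), (55.0, 14.0), 90.0) [[294.0, 274.0], [308.0, 274.0], [308.0, 329.0], [294.0, 329.0]]
centre [0.4791 0.1419 0.072 ]
[[0.5018 0.0992 0.072 ]
 [0.4802 0.092  0.072 ]
 [0.4581 0.1814 0.072 ]
 [0.478  0.1879 0.072 ]]
[np.float64(0.02274869996161878), np.float64(0.09207446395929299)]
[[-0.893  -0.0004  0.45  ]
 [-0.45    0.001  -0.893 ]
 [-0.0001 -1.     -0.0011]]
(176, 135.5) [0.7388 0.1846 0.07  ]
(174, 222) [0.5489 0.1822 0.07  ]
(190, 221) [0.551  0.1481 0.07  ]
(204, 218) [0.5574 0.1184 0.07  ]
```

View pics/c1.png

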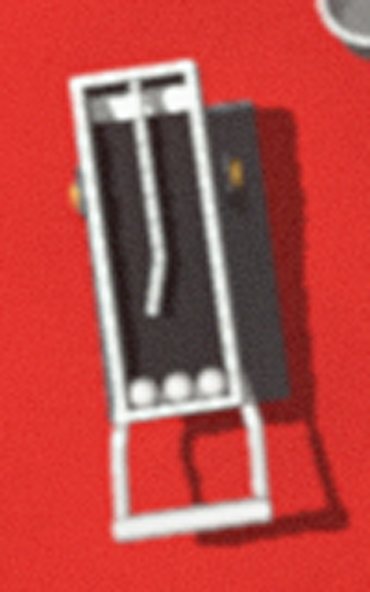

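The top-view crop shows the bar from (171.4,258.8) to (213,253.1), which puts its centre at about (0.478, 0.141) and the board yaw at about 8.5°. The side view agrees. I'll set out through a waypoint, keeping outside the minimum reach.

Request:
{"fn": "apply_moves", "kwargs": {"series": [[[-44,0,-28],-4.5,60],[[-87,0,-57],-9,52],[[-131,0,-86],-13.5,52],[[-174,0,-114],-18,52],[[-218,0,-143],-22.5,52],[[-261,0,-171],-27,52],[[-305,0,-200],-31.5,52],[[-348,0,-228],-36,52],[[-348,0,-228],-36,52]], "squeeze": 25}}

```text
time_s: 1.23
position: [0.5019, -0.2174, 0.2311]
orientation: [0.37, -0.369, 0.603, -0.603]
contact_force: [-0.3, -1.5, 0.1]
gripper_width: 0.0519
```

```bash
cat > go.py <<'E'
from h import *
import sys
np.set_printoptions(precision=4,suppress=True)
T=np.array([float(a) for a in sys.argv[1:4]]); yaw=float(sys.argv[4])
s=r.observe(); M=rot(s["orientation"]); y=np.degrees(np.arctan2(M[1,2],M[0,2]))
print(s["time_s"],s["position"],"yaw",y,"q",s["q"],s["gripper_width"],s["contact_force"]); print("mm",M.T@(T-s["position"])*1e3,"turn",y-yaw)
E
python3 go.py .478 .141 .15 8.5
```

```text
1.225 [ 0.5019 -0.2174  0.2311] yaw -26.98458582523964 q [-0.4645  0.3371  1.8338  0.0006  0.9711  0.0061] 0.051910501250684145 [-0.3207 -1.4726  0.1164]
mm [-308.475    81.3443 -183.8547] turn -35.48458582523964
```

Request:
{"fn": "apply_moves", "kwargs": {"series": [[[-44,5,-26],-5,52],[[-88,10,-52],-10,52],[[-132,20,-79],-15,52],[[-176,35,-105],-20,52],[[-220,50,-131],-25,52],[[-264,65,-158],-30,52],[[-308,80,-184],-35.5,52],[[-308,80,-184],-35.5,52],[[-308,80,-184],-35.5,52]]}}

```text
time_s: 2.35
position: [0.4782, 0.1372, 0.1512]
orientation: [-0.534, 0.535, -0.463, 0.463]
contact_force: [0.2, -0.2, 0.1]
gripper_width: 0.0524
```

```bash
python3 go.py .478 .141 .054 8.5
python3 - <<'E'
from h import *
import cv2
for n,(x0,y0,w,h) in {"side":(120,200,260,150),"top":(140,120,130,170)}.items():
    im=r.get_image(n)[:,:,::-1]; cv2.imwrite(f"pics/{n}2.png",cv2.resize(im[y0:y0+h,x0:x0+w],None,fx=3,fy=3,interpolation=cv2.INTER_CUBIC))
E
```

```text
2.35 [0.4782 0.1372 0.1512] yaw 8.20955498868971 q [ 0.2187  0.3771  2.0216 -0.0004  0.7434  0.0757] 0.052377859877835706 [ 0.1754 -0.1921  0.1033]
mm [-3.8349 97.2228  0.4264] turn -0.29044501131028966
```

View pics/side2.png

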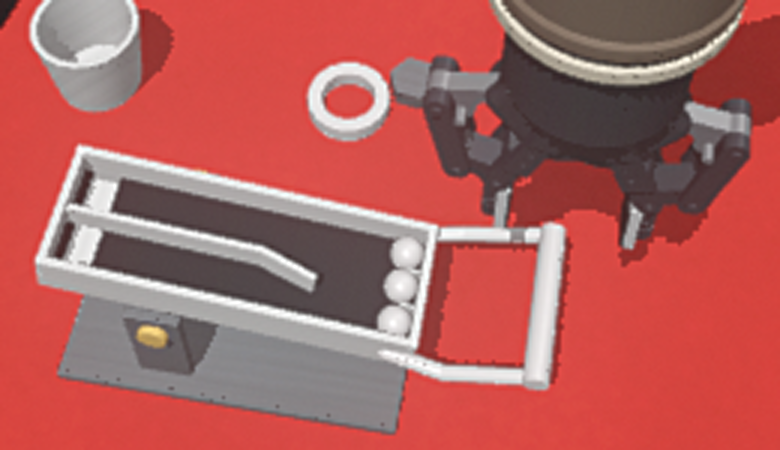

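The fingers straddle the bar line above the bar: tips at about (500,215) and (630,240) in the crop, bar at (545,305). I'll descend and close.

Request:
{"fn": "apply_moves", "kwargs": {"series": [[[-4,30,0],-0.3,52],[[-4,60,0],-0.3,52],[[-4,85,0],-0.3,52],[[-4,97,0],-0.3,52],[[-4,97,0],-0.3,52],[[-4,97,0],-0.3,30],[[-4,97,0],-0.3,10],[[-4,97,0],-0.3,5],[[-4,97,0],-0.3,5],[[-4,97,0],-0.3,5]], "squeeze": 25}}

```text
time_s: 3.7
position: [0.4791, 0.1421, 0.0552]
orientation: [0.537, -0.535, 0.461, -0.462]
contact_force: [4.3, -1.4, 5.6]
gripper_width: 0.0131
```

```bash
python3 go.py .478 .141 .054 8.5
python3 - <<'E'
from h import *
import cv2
n,(x0,y0,w,h)="side",(120,200,260,150)
im=r.get_image(n)[:,:,::-1]; cv2.imwrite(f"pics/{n}3.png",cv2.resize(im[y0:y0+h,x0:x0+w],None,fx=3,fy=3,interpolation=cv2.INTER_CUBIC))
E
```

```text
3.7 [0.4791 0.1421 0.0552] yaw 8.552357282553865 q [ 0.2277  0.5392  2.0863 -0.0003  0.513   0.0786] 0.013109430319857267 [ 4.318  -1.3867  5.6266]
mm [ 0.8875  1.1906 -1.2895] turn 0.0523572825538654
```

View pics/side3.png

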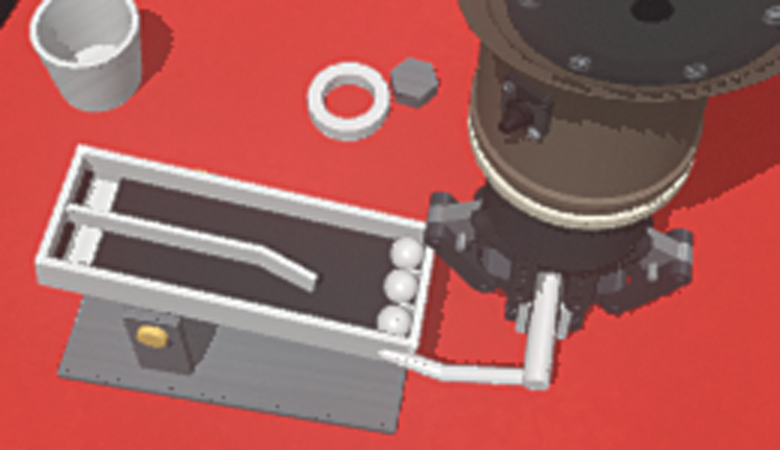

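Grip confirmed: width 13 mm on the bar, near its centre. I'll lift along the arc to about 0.43 rad.

Request:
{"fn": "apply_moves", "kwargs": {"series": [[[0,-10,1],0,5],[[0,-20,2.3],0,5],[[0,-29.6,4.2],0,5],[[0,-39.2,6.4],0,5],[[0,-49,9.3],0,5],[[0,-58,12.6],0,5],[[0,-67.5,16.4],0,5],[[0,-76.4,20.6],0,5],[[0,-82,23.4],0,5],[[0,-82,23.4],0,5],[[0,-82,23.4],0,5],[[0,-82,23.4],0,5]]}}

```text
time_s: 5.25
position: [0.5036, 0.1457, 0.137]
orientation: [0.537, -0.534, 0.46, -0.463]
contact_force: [16.3, -0.6, -10.5]
gripper_width: 0.0131
```

Request:
{"fn": "apply_moves", "kwargs": {"series": [[[0,0,0],0,5],[[0,0,0],0,5],[[0,0,0],0,5],[[0,0,0],0,5],[[0,0,0],0,5],[[0,0,0],0,5],[[0,0,0],0,5],[[0,0,0],0,5],[[0,0,0],0,5],[[0,0,0],0,5],[[0,0,0],0,5],[[0,0,0],0,5]]}}

```text
time_s: 6.75
position: [0.5036, 0.1457, 0.137]
orientation: [0.537, -0.534, 0.46, -0.463]
contact_force: [17.1, 0.1, -10.7]
gripper_width: 0.013
```

Run:
```python
from h import *
import cv2
a=r.get_image("side")[190:350,120:320,::-1]; b=r.get_image("top")[115:275,120:250,::-1]
cv2.imwrite("pics/up.png",cv2.resize(np.hstack([a,b]),None,fx=2.4,fy=2.4,interpolation=cv2.INTER_CUBIC))
```

```text
(no output)
```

View pics/up.png

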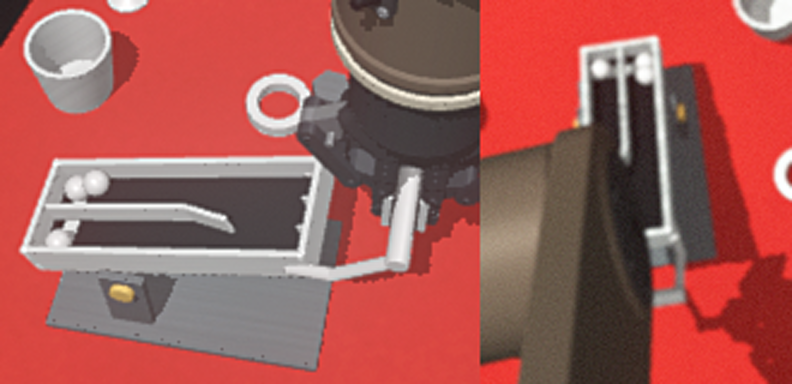

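The picture shows one ball in each pocket. The spare waits behind the far-lane ball, at about (97,183) with the pocketed one at (76,188); the near-lane ball is at (60,240). I'll lower gently in reverse.

Request:
{"fn": "apply_moves", "kwargs": {"series": [[[0,3,-1.5],0,5],[[0,7,-3.5],0,5],[[0,12,-5.5],0,5],[[0,17,-7.5],0,5],[[0,22,-9.6],0,5],[[0,27,-11.5],0,5],[[0,32,-13.3],0,5],[[0,37,-15],0,5],[[0,42,-16.6],0,5],[[0,47,-18],0,5],[[0,52,-19.1],0,5],[[0,56,-20],0,5]]}}

```text
time_s: 8.35
position: [0.4826, 0.1426, 0.0808]
orientation: [0.537, -0.535, 0.461, -0.462]
contact_force: [6.8, -1.4, -0.6]
gripper_width: 0.013
```

Request:
{"fn": "apply_moves", "kwargs": {"series": [[[0,4,-0.8],0,5],[[0,8,-1.5],0,5],[[0,12,-2.1],0,5],[[0,15,-2.5],0,5],[[0,18,-2.9],0,5],[[0,20,-3.1],0,5],[[0,22,-3.3],0,5],[[0,23.5,-3.3],0,5],[[0,25,-3.4],0,5],[[0,26,-3.4],0,5],[[0,26,-3.4],0,5],[[0,26,-3.4],0,5]]}}

```text
time_s: 9.85
position: [0.4792, 0.1421, 0.055]
orientation: [0.537, -0.535, 0.461, -0.462]
contact_force: [6.0, -2.2, -0.5]
gripper_width: 0.0129
```

```bash
python3 go.py .4791 .1421 .0552 8.5
python3 - <<'E'
from h import *
import cv2
a=r.get_image("side")[190:350,120:320,::-1]; b=r.get_image("top")[115:275,120:250,::-1]
cv2.imwrite("pics/down.png",cv2.resize(np.hstack([a,b]),None,fx=2.4,fy=2.4,interpolation=cv2.INTER_CUBIC))
E
```

```text
9.85 [0.4792 0.1421 0.055 ] yaw 8.552985000078364 q [ 0.2277  0.5395  2.0862 -0.0003  0.5126  0.0786] 0.012923884360637624 [ 5.9919 -2.1996 -0.5319]
mm [-0.0442 -0.1801 -0.1052] turn 0.0529850000783636
```

View pics/down.png

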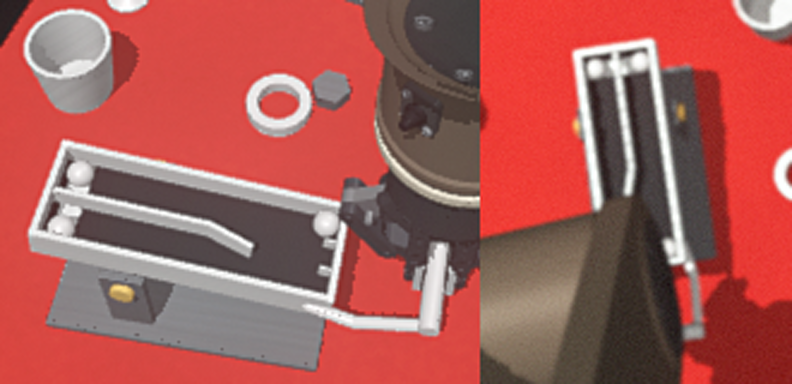

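Both pocket balls are seated, at (80,172) and (62,226), and the spare is back in the channel at (326,222). I'll press down about 1 mm to make sure the board is on its stop, open slowly and retreat.

Request:
{"fn": "apply_moves", "kwargs": {"series": [[[0,0.7,0],0,5],[[0,1.3,0],0,5],[[0,1.3,0],0,5]]}}

```text
time_s: 10.32
position: [0.4792, 0.1421, 0.0545]
orientation: [0.537, -0.535, 0.461, -0.462]
contact_force: [1.1, -2.2, 22.6]
gripper_width: 0.0129
```

Request:
{"fn": "apply_moves", "kwargs": {"series": [[[0,0,0],0,16],[[0,0,0],0,24],[[0,0,0],0,35],[[0,0,0],0,48],[[0,0,0],0,52],[[0,0,0],0,52],[[0,-10,0],0,52],[[0,-30,0],0,52],[[0,-55,0],0,52],[[0,-80,0],0,52],[[0,-110,0],0,52],[[0,-110,0],0,52]]}}

```text
time_s: 11.82
position: [0.4789, 0.1421, 0.1656]
orientation: [0.537, -0.535, 0.46, -0.462]
contact_force: [-0.3, -0.5, -0.1]
gripper_width: 0.0522
```

```bash
python3 go.py .4791 .1421 .0552 8.5
python3 - <<'E'
from h import *
import cv2
n,(x0,y0,w,h)="side",(120,200,260,150)
im=r.get_image(n)[:,:,::-1]; cv2.imwrite(f"pics/end.png",cv2.resize(im[y0:y0+h,x0:x0+w],None,fx=3,fy=3,interpolation=cv2.INTER_CUBIC))
E
```

```text
11.825 [0.4789 0.1421 0.1656] yaw 8.547800822328986 q [ 0.2278  0.3562  2.0077 -0.      0.7735  0.0786] 0.052238555560706675 [-0.2526 -0.4954 -0.0533]
mm [  0.079  110.3502  -0.2907] turn 0.04780082232898586
```

View pics/end.png

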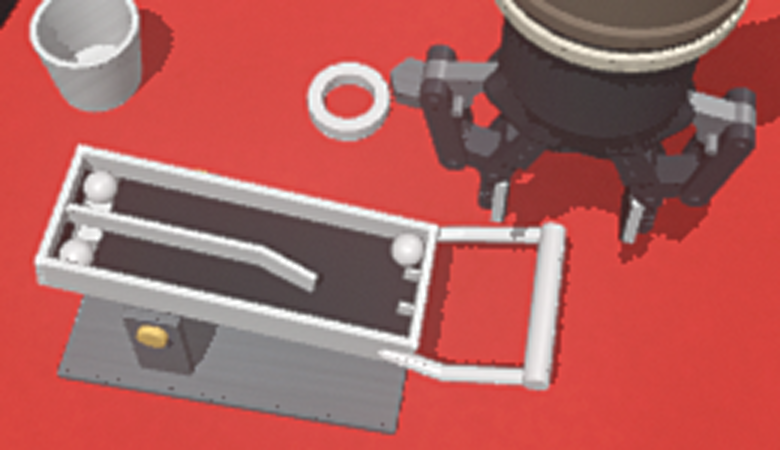

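The board is back in its starting pose: the tray corners and bar are at the same pixels as before. There's one ball in each pocket, at (100,187) and (77,253), the spare is in a channel seat at (407,250), and the gripper is clear.

```bash
python3 -c "
from rig import r
print(r.hand_in())"
```

```text
the job is handed in; nothing more can be done
None
```

The two check balls are counted out on the narrow board, and the job was handed in at about 12 s of the 48 s allowed. I took the bar with a 25 N grip and lifted it about 0.43 rad. Once the balls had run down and one filled each pocket, I lowered the board gently onto its stop, let go and backed off.

- **Balls:** the last picture shows one ball in each pocket and the spare back in a channel seat at the handle end.
- **Board:** it sits at the same picture position as before the lift, so it is fully at rest.
- **Robot:** the gripper is open, about 110 mm above where it held the bar, and the contact force reads near zero.
- **Forces:** the highest reading was about 23 N, when I pressed the board onto its stop before opening. I saw about 20 N while holding it raised, because my lifting arc was slightly off. These are readings at the end of each move, so a brief peak in between would not show.

No check failed or disagreed.

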